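# Gauge a carton on the weighing rail and key in the record

## Task

Swing the red flip stop down onto its fence and gently slide the carton in the channel along until it touches the stop; then swing the stop back up out of the way without shifting the carton. With the carton in place and the stop up, press the green, then the blue, then the yellow key, each fully down but gently (never over 25 N) and released before the next; the key caps stand at different heights, so feel for them. Do not press the red key or disturb the other things, and leave the stop up, the carton where it was gauged and all keys released.

Things in the scene. Friction and masses are not known exactly. Their poses are not given: they have to be found in the camera images.
- stop (a joint): angle of the red flip stop about its horizontal hinge on top of the blue fence: 0 = down on the fence, lying level across the channel with its foot hanging in it; 1.45 = fully up (mechanical ends). Starts raised; stiff hinge, stays where it is left (1 to 2 N at the bar moves it)
- stop_grip (a point): middle of the part of the stop's black round handle bar that is free to grip. The bar is 12 mm in diameter, lies level along this frame's y (parallel to the fence) and sticks out 50 mm from the red arm's +y side; this point is 28 mm from the arm. Moves with the stop, on an arc of 85 mm radius about the hinge
- stop_hinge (a point): fixed point on the stop's hinge axis, level with stop_grip along the fence. x points away from the robot across the channel, y along the fence from the carton towards the stop, z up; with the stop at angle q the grip is at (-0.085 cos q, 0, 0.085 sin q) from here in this frame
- stop_face (a point): fixed point: centre of the face of the stop's foot that the carton touches when the stop is down, 25 mm above the channel floor, on the channel's middle line. y points along the channel away from the carton; when the carton touches, its centre is 40 mm from here on the -y side. The foot is 45 mm wide across the channel
- carton_center (a point): centre of the brown cardboard carton lying in the channel: 64 mm across the channel (x), 80 mm along it (y), 50 mm high, 0.2 to 0.35 kg. It slides along the channel
- station: black and silver weighing rail, 180 x 340 mm, origin under the channel's middle line at the table. Channel floor at height 30 mm; the channel runs along y, 70 mm wide (x -35 to 35 mm), open at both ends, between a 15 mm high steel rail on the near side and a blue fence, 18 mm thick and 60 mm high above the floor, on the far side (+x)
- console: grey key console, origin under the key row at the table; 45 mm high, 250 mm along y, 170 mm deep (x -65 to 105 mm). Four keys stand in a row along its y, 54 mm apart, in any order of colours
- green_base: black collar (42 mm across) of the green key, fixed; origin on the console top at the key's axis, z up. The green cap is 28 mm across. Each key stands on a white stem pulled out by its own unknown amount, so the released cap's top is anywhere from 34 to 50 mm above this origin: feel for it. The stem holds still under any proper press. The spring starts at 2.4 N and takes 8 N fully down
- green_key (a joint): a round green push key: press depth of its cap, 0 = released, 0.008 m = fully down (mechanical end); it springs back
- blue_base: black collar (42 mm across) of the blue key, fixed; origin on the console top at the key's axis, z up. The blue cap is 28 mm across. Each key stands on a white stem pulled out by its own unknown amount, so the released cap's top is anywhere from 34 to 50 mm above this origin: feel for it. The stem holds still under any proper press. The spring starts at 2.4 N and takes 8 N fully down
- blue_key (a joint): a round blue push key: press depth of its cap, 0 = released, 0.008 m = fully down (mechanical end); it springs back
- yellow_base: black collar (42 mm across) of the yellow key, fixed; origin on the console top at the key's axis, z up. The yellow cap is 28 mm across. Each key stands on a white stem pulled out by its own unknown amount, so the released cap's top is anywhere from 34 to 50 mm above this origin: feel for it. The stem holds still under any proper press. The spring starts at 2.4 N and takes 8 N fully down
- yellow_key (a joint): a round yellow push key: press depth of its cap, 0 = released, 0.008 m = fully down (mechanical end); it springs back
- red_base: black collar (42 mm across) of the red key, fixed; origin on the console top at the key's axis, z up. The red cap is 28 mm across. Each key stands on a white stem pulled out by its own unknown amount, so the released cap's top is anywhere from 34 to 50 mm above this origin: feel for it. The stem holds still under any proper press. The spring starts at 2.4 N and takes 8 N fully down
- red_key (a joint): a round red push key: press depth of its cap, 0 = released, 0.008 m = fully down (mechanical end); it springs back
- tape: bystander: roll of yellow tape, 54 mm across, 18 mm high, on the weighing rail's near apron
- card_case: bystander: blue card case, 45 x 65 x 16 mm, on the console behind the keys
- beaker: bystander: clear beaker, 72 mm across, 85 mm high
- camera: bystander: black camera, 125 mm wide, 100 mm high
- spare_carton: bystander: another brown carton, 64 x 80 x 50 mm, on the table (leave it)
- charger: bystander: black battery charger, 60 x 85 x 38 mm
Not all that is in view belongs to the job. Leave any pink look-alike of the part that bears carton_center alone.

How it is judged:
By the outcome, as a careful person would: the job done as asked, in the order asked, and still so for the second after the job is handed in, with the robot touching nothing.
It also fails if it takes over 72 s, if anything falls off the work surface, if the arm or the gripper's body presses on something with over 40 N, if the wrist force passes 120 N, or if a joint passes its speed limit or range.

## Robot

A 7-joint arm with a two-finger parallel gripper is mounted at the origin on the work surface. World frame = base frame: x ahead of the robot, y to its left, z up, the work surface at z = 0. Lengths are in m, angles in rad, forces in N, time in s.
With the tool pointing down it reaches from about 0.375 to 0.925 m from the base axis. Payload 3.1 kg.
Tool frame: the origin (TCP) lies on the centre line of the jaws, within the pads' length; the fingertips stand 8 mm ahead of it and the grasp point (between the pads) lies 11 mm behind it; z points along the fingers, y is the line along which they close (so a half turn about z gives the same grasp; the last joint's range is limited). The gripper opens to 85 mm and grips with 20 to 120 N. Pads are 22 mm wide; open, the fingers measure 114 mm over their backs; the gripper's body (76 mm by 85 mm) begins 54 mm behind the grasp point. The pads swing forward as they close: fully open they stand 13 mm farther back than shut.
Start: joints at [1.091, 0.383, 0.044, 1.598, -0.018, 1.161, -0.05], TCP at [0.242, -0.603, 0.239] pointing down, gripper open.
Joint ranges: [-2.61, 2.61], [-0.41, 2.15], [-1.48, 1.57], [0, 2.5], [-1.57, 4.71], [0.05, 1.97], [-2.85, 2.85]. Speed limits (rad/s): [2.79, 2.79, 3.14, 3.14, 3.14, 3.14, 3.14].

## Interface

Orientations are given as a unit quaternion [x, y, z, w].
In Python, from cell import r, eyes, hand_in gives the robot as it stands.
- The arm moves only by the tool servo_tool, never from a script. Its argument "motion" is a list of rows, each a list of 3 entries, a list of its own where there are three numbers: the shift along the tool's x, y, z in mm, then the turn, a rotation vector about the tool's x, y, z in rad, then the gripper's target within -1 to 1 (fully open at 1, half-way at 0, shut at -1). In form: [[[x, y, z], [wx, wy, wz], jaw], ...]. A call has 1 to 20 rows; each row is the pose to reach, as a shift and turn from the pose commanded when the call began, along the tool's axes at that moment; what a row does not reach only later rows make up. A row lasts 1/8 s, in which the tool goes at most 62.5 mm and 10.7 degrees, less where a joint would pass 70% of its speed; a pose out of reach is approached as far as the arm can. A call with a gripper value outside its range is refused whole. The fingers move at their own pace and stop on an object; "grip_force" is the grip in N (left out, the last holds). Time passes only in rows, so rows that repeat a pose let the fingers close. It gives the time, the measured TCP pose, the force, the opening and the grip force at its end, in the units of the state.
- r.get_obs(): the state, without advancing time (a new reading comes with each control period).
- eyes.camera(name): name is "scene" or "top"; returns a dict with "frame" (384x512x3 uint8, red, green, blue), "fx", "fy", "cx", "cy" (pixels), "cam_to_world" (4x4, takes a point from camera to world coordinates). Camera axes: x right, y down, z forward; pixel columns grow to the right and rows downward; lengths in m; the calibration is good to about 2 mm. A picture is of the moment at which its call begins. There is no depth.
- hand_in(): hands the job in; it is judged then, once.
The state is a dict: "t": time; "joint_pos": joint angles; "qvel": joint speeds; "joint_torque": joint torques, N m; "position": TCP position; "orientation": TCP orientation; "ft_force": force on the tool from outside, world axes, zero at the start; "moment": the same for the moment, N m; "finger_gap": finger opening in m; "grasp_force": force on a finger pad.
Only numpy, scipy, OpenCV 4.12 (cv2) and the standard library are available. Lean on these libraries where they do the work, as an engineer would, in place of code of your own. Each camera call takes 0.05 s, during which the arm holds its last target. There are 200 camera calls.

## Working session

There is one attempt and no reset: what is moved stays moved. The work goes in short steps, Python scripts to look and compute and a tool call to move; the robot and the scene stay as the last step left them, time stands still between calls to the robot, and variables do not carry over. Pictures are saved under pics/ and viewed, at most 10 in all, crops included, and the job is handed in when it is done.

Besides the shell and the picture viewer there is one more tool, called in YAML: its name, and indented under it one key for each argument. servo_tool: Moves the arm, as the interface text tells. Its arguments: {"type":"object","properties":{"motion":{"type":"array","items":{"type":"array"}},"grip_force":{"type":"number"}},"required":["motion"]}

```bash
mkdir -p pics; ls
python3 - <<'E'
from cell import r,eyes
import cv2,numpy as np
o=r.get_obs();print({k:np.round(v,3) for k,v in o.items()})
for n in("scene","top"):
    c=eyes.camera(n);cv2.imwrite(f"pics/{n}0.png",cv2.resize(c["frame"][...,::-1],None,fx=1.5,fy=1.5,interpolation=cv2.INTER_CUBIC))
    print(n,c["fx"],c["fy"],c["cx"],c["cy"],np.round(c["cam_to_world"],4).tolist())
E
```

```text
pics
{'t': np.float64(0.0), 'joint_pos': array([ 1.091,  0.384,  0.044,  1.6  , -0.018,  1.161, -0.05 ]), 'qvel': array([ 0.001, -0.   , -0.   ,  0.002, -0.002,  0.   ,  0.001]), 'joint_torque': array([-1.0000e-03, -4.3346e+01,  1.0240e+00, -2.4951e+01,  1.1000e-02,
        1.1000e-02, -0.0000e+00]), 'position': array([ 0.242, -0.602,  0.238]), 'orientation': array([ 0.982,  0.19 , -0.   , -0.001]), 'ft_force': array([-0.916, -0.521, -0.164]), 'moment': array([-0.038, -0.004, -0.029]), 'grasp_force': np.float64(0.0), 'finger_gap': np.float64(0.086)}
scene 436.20334475304026 436.20334475304026 258.05423343446597 198.00584154449837 [[-0.8978, 0.3569, -0.2579, 0.9088], [0.4403, 0.7328, -0.5188, 0.6777], [0.0039, -0.5793, -0.8151, 1.2253], [0.0, 0.0, 0.0, 1.0]]
top 349.2005903655584 349.2005903655584 260.15335005232026 192.63496018723365 [[0.007, -0.9968, 0.0791, 0.4471], [-0.9998, -0.0054, 0.02, -0.0776], [-0.0195, -0.0793, -0.9967, 1.245], [0.0, 0.0, 0.0, 1.0]]
```

View pics/scene0.png

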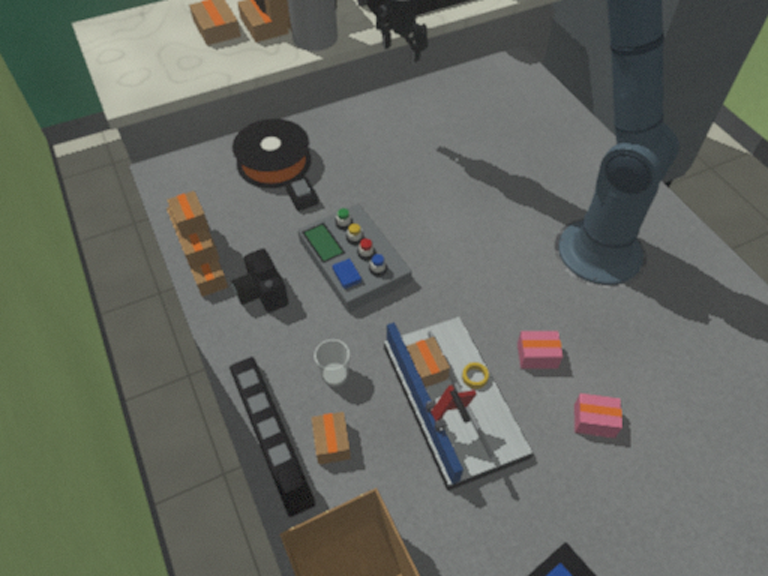

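View pics/top0.png

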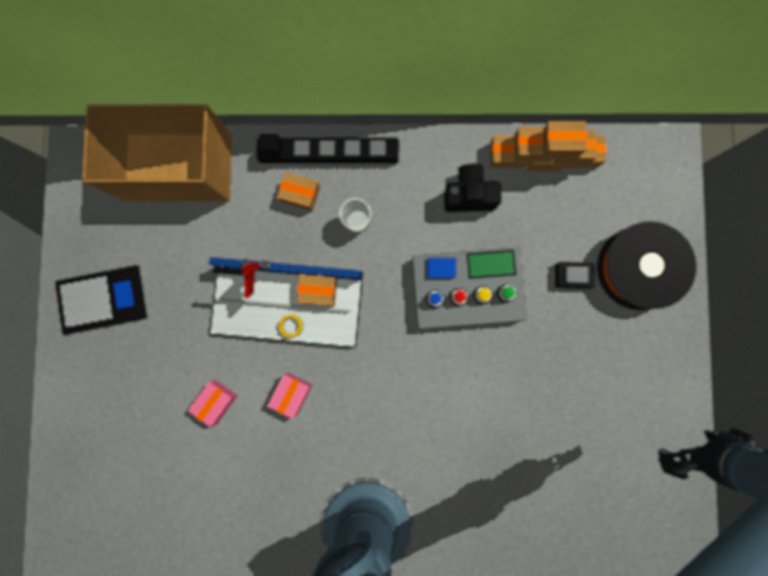

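The two pictures show these features (1.5x pixels):

| Item | Top view pixel |
|---|---|
| Brown carton in the channel | (317,290) |
| Spare carton | (297,190) |
| Stack of cartons | (550,145) |
| Pink cartons | (210,403), (288,396) |
| Red stop arm, raised | (250,278) |
| Keys blue / red / yellow / green | (435,298) / (459,296) / (484,294) / (508,292) |

The target is the carton in the channel. I'll check it with close crops.

Run:
```python
from cell import eyes
import cv2
a=eyes.camera("top")["frame"][...,::-1];b=eyes.camera("scene")["frame"][...,::-1]
A=cv2.resize(a[160:240,130:360],None,fx=3.4,fy=3.4,interpolation=cv2.INTER_CUBIC)
cv2.imwrite("pics/topc.png",A)
cv2.imwrite("pics/scc.png",cv2.resize(b[205:330,250:360],None,fx=4.8,fy=4.8,interpolation=cv2.INTER_CUBIC))
```

```text
(no output)
```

View pics/topc.png

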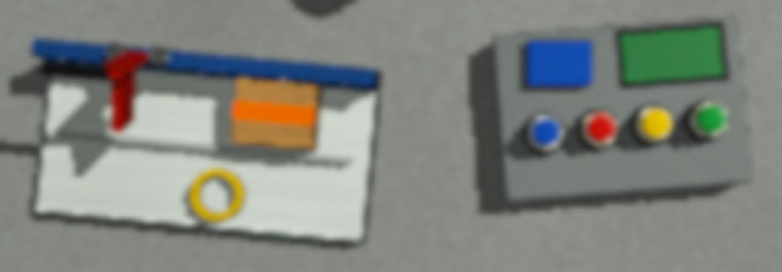

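View pics/scc.png

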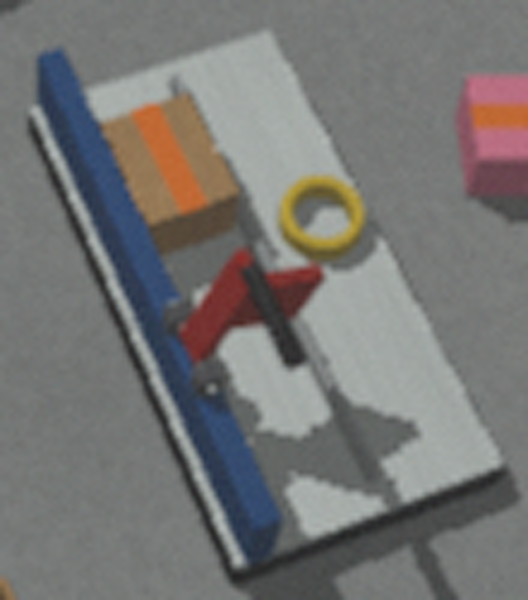

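```bash
cat > h.py <<'E'
import numpy as np
K={"scene":(436.2033,258.0542,198.0058,np.array([[-0.8978,0.3569,-0.2579,0.9088],[0.4403,0.7328,-0.5188,0.6777],[0.0039,-0.5793,-0.8151,1.2253]])),
"top":(349.2006,260.1534,192.635,np.array([[0.007,-0.9968,0.0791,0.4471],[-0.9998,-0.0054,0.02,-0.0776],[-0.0195,-0.0793,-0.9967,1.245]]))}
def ray(n,u,v):
    f,cx,cy,T=K[n];return T[:,3],T[:,:3]@[(u-cx)/f,(v-cy)/f,1]
def atz(n,u,v,z):
    o,d=ray(n,u,v);return o+d*(z-o[2])/d[2]
def proj(n,p):
    f,cx,cy,T=K[n];q=T[:,:3].T@(np.asarray(p)-T[:,3]);return f*q[:2]/q[2]+[cx,cy]
def tri(a,b):
    o1,d1=ray("top",*a);o2,d2=ray("scene",*b)
    s=np.linalg.lstsq(np.c_[d1,-d2],o2-o1,rcond=None)[0];p,q=o1+d1*s[0],o2+d2*s[1]
    return (p+q)/2,np.linalg.norm(p-q)
tc=lambda x,y:((x+.5)/3.4+129.5,(y+.5)/3.4+159.5)
sc=lambda x,y:((x+.5)/4.8+249.5,(y+.5)/4.8+204.5)
s0=lambda x,y:(x/1.5,y/1.5)
E
python3 - <<'E'
from h import *
P=lambda n,v:print(n,np.round(v[0] if isinstance(v,tuple) else v,4),np.round(v[1],4) if isinstance(v,tuple) else '')
P("fence far +y",tri(tc(33,40),sc(250,522)))
P("fence far -y",tri(tc(379,70),sc(40,55)))
for n,p in dict(fcpy_near=(278,517),fcmy_near=(62,48),fpy=(250,522),fmy=(40,55)).items():P(n,atz("scene",*sc(*p),.09))
P("plate near +y",tri(tc(35,213),sc(503,467)));P("plate near -y",tri(tc(362,242),sc(270,33)))
for p in((108,122),(185,97),(238,190),(158,228)):P("carton sc",atz("scene",*sc(*p),.08))
for p in((235,78),(318,84),(315,150),(231,144)):P("carton top",atz("top",*tc(*p),.08))
for k,a,b in(("blue",(545,132),(378,262)),("red",(600,127),(366,244)),("yel",(656,122),(355,229)),("green",(709,118),(344,214))):P(k,tri(tc(*a),s0(*b)));P(k+' z.085',atz("top",*tc(*a),.085))
P("console near -y bottom..top",atz("top",*tc(748,182),.045));P("console near +y",atz("top",*tc(505,200),.045));P("far +y",atz("top",*tc(497,38),.045));P("far -y",atz("top",*tc(733,18),.045))
P("barend z.18",atz("scene",*sc(293,357),.175));P("bar/arm",atz("scene",*sc(250,265),.175))
P("foot tip top",atz("top",*tc(118,128),.14))
E
```

```text
fence far +y [0.6099 0.3498 0.0916] 0.005
fence far -y [0.5793 0.0108 0.0818] 0.0036
fcpy_near [0.5961 0.3525 0.09  ] 
fcmy_near [0.565 0.018 0.09 ] 
fpy [0.6117 0.3481 0.09  ] 
fmy [0.5802 0.0166 0.09  ] 
plate near +y [0.4389 0.3669 0.024 ] 0.0036
plate near -y [0.4099 0.03   0.0216] 0.0005
carton sc [0.5607 0.0755 0.08  ] 
carton sc [0.5076 0.0806 0.08  ] 
carton sc [0.5104 0.1552 0.08  ] 
carton sc [0.5678 0.1569 0.08  ] 
carton top [0.5724 0.1527 0.08  ] 
carton top [0.5668 0.0703 0.08  ] 
carton top [0.5015 0.0722 0.08  ] 
carton top [0.5069 0.1553 0.08  ] 
blue [ 0.5202 -0.1538  0.0704] 0.0023
blue z.085 [ 0.5202 -0.1535  0.085 ] 
red [ 0.5249 -0.2072  0.0785] 0.0024
red z.085 [ 0.5255 -0.2071  0.085 ] 
yel [ 0.5291 -0.2616  0.0769] 0.005
yel z.085 [ 0.5307 -0.2617  0.085 ] 
green [ 0.5335 -0.3132  0.0796] 0.0041
green z.085 [ 0.5349 -0.3132  0.085 ] 
console near -y bottom..top [ 0.4736 -0.3597  0.045 ] 
console near +y [ 0.4539 -0.1159  0.045 ] 
far +y [ 0.6184 -0.1073  0.045 ] 
far -y [ 0.6399 -0.3467  0.045 ] 
barend z.18 [0.5672 0.3022 0.175 ] 
bar/arm [0.5608 0.2433 0.175 ] 
foot tip top [0.5182 0.25   0.14  ]
```

The crops confirm the brown, orange-taped carton in the channel, and the station and console fits agree with the given sizes. Next I'll look closely at the stop, with top and scene views side by side.

Run:
```python
from cell import eyes
import cv2,numpy as np
from h import *
a=eyes.camera("top")["frame"][...,::-1];b=eyes.camera("scene")["frame"][...,::-1]
R=lambda i:cv2.resize(np.clip(i.astype(float)*1.5,0,255).astype(np.uint8),None,fx=8,fy=8,interpolation=cv2.INTER_CUBIC)
cv2.imwrite("pics/stop.png",np.hstack([R(a[165:205,138:188]),R(b[250:290,280:330])]))
for p in((178,313),(208,380)):print(atz("scene",*sc(*p),.1))
```

```text
[0.58973068 0.22117181 0.1       ]
[0.59433165 0.26631506 0.1       ]
```

View pics/stop.png

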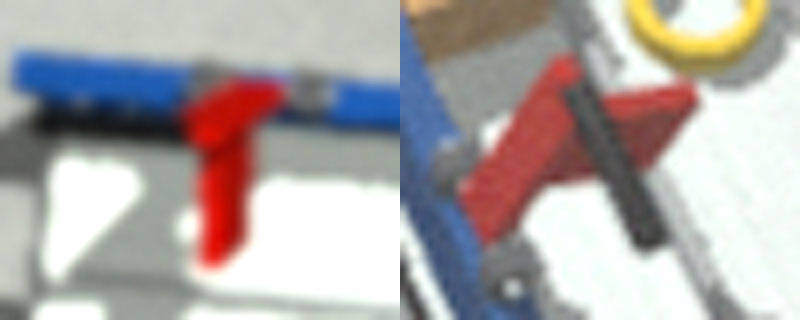

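Run:
```python
from h import *
T=lambda x,y:(138-.5+(x+.5)/8,165-.5+(y+.5)/8)
S=lambda x,y:(280-.5+(x-400+.5)/8,250-.5+(y+.5)/8)
for n,a,b in(("barend",(40,115),(650,243)),("bar root",(187,126),(575,90)),("hinge+y",(207,78),(510,265)),("hinge-y",(312,90),(455,165)),("foot tip +y",(205,265),(690,95)),("armtop-y corner",(190,130),(570,60))):
    print(n,np.round(tri(T(*a),S(*b)),4) if 0 else tri(T(*a),S(*b)))
ux=np.array([.996,-.089,0]);uy=np.array([.089,.996,0]);O=np.array([.543,.1865,0])
for p in("barend",(650,243)),("barroot",(575,90)):
    for z in(.16,.17,.18,.19,.2):
        q=atz("scene",*S(*p[1]),z)-O;print(p[0],z,np.round([q@ux,q@uy],4))
```

```text
barend (array([0.57122222, 0.30701764, 0.18237349]), np.float64(0.0014177426989531346))
bar root (array([0.56683944, 0.24921994, 0.18482114]), np.float64(0.00167526392522338))
hinge+y (array([0.59509531, 0.26578076, 0.10707793]), np.float64(0.0029461879512398567))
hinge-y (array([0.59187396, 0.22270787, 0.10241719]), np.float64(0.0006282764888782097))
foot tip +y (array([0.51728932, 0.25216921, 0.14382299]), np.float64(0.001381513339333363))
armtop-y corner (array([0.56524712, 0.24397424, 0.19558006]), np.float64(0.0010611149246817805))
barend 0.16 [0.0102 0.1143]
barend 0.17 [0.0131 0.1181]
barend 0.18 [0.016  0.1219]
barend 0.19 [0.019  0.1258]
barend 0.2 [0.0219 0.1296]
barroot 0.16 [0.0102 0.054 ]
barroot 0.17 [0.0131 0.0584]
barroot 0.18 [0.016  0.0628]
barroot 0.19 [0.0189 0.0672]
barroot 0.2 [0.0218 0.0716]
```

The close view shows the black bar from (575,90) to (650,243) and the hinge knobs at (455,165) and (510,265) in the scene half. Triangulated:
- **Bar:** z about 0.183, with the grip near (0.569, 0.279).
- **Hinge:** about (0.594, 0.244, 0.104).
- **Angle:** radius 84 mm (85 given), so q is about 1.24.

I'll move above the bar.

```bash
cat >> h.py <<'E'
from scipy.spatial.transform import Rotation as Rn
ux=np.array([.996,-.089,0]);uy=np.array([.089,.996,0])
RD=Rn.from_matrix(np.c_[-uy,ux,[0,0,-1]])  # placeholder, checked by det
RD=Rn.from_matrix(np.c_[np.cross(ux,[0,0,-1]),ux,[0,0,-1]])
def go(*pts):
    from cell import r
    o=r.get_obs();R=Rn.from_quat(o["orientation"]);p=o["position"]
    print("at",np.round(p,4),"F",np.round(o["ft_force"],2),"gap",round(float(o["finger_gap"]),4),"t",round(float(o["t"]),2))
    print("turn",np.round((R.inv()*RD).as_rotvec(),3))
    for q in pts:print(q,"->",np.round(R.inv().apply(np.array(q)-p)*1000,1))
E
python3 -c "
from h import *
go((.45,-.2,.30),(.569,.279,.27))"
```

```text
Traceback (most recent call last):
  File "h.py", line 19, in <module>
    RD=Rn.from_matrix(np.c_[-uy,ux,[0,0,-1]])  # placeholder, checked by det
  File "scipy/spatial/transform/_rotation.pyx", line 1143, in scipy.spatial.transform._rotation.Rotation.from_matrix
ValueError: Non-positive determinant (left-handed or null coordinate frame) in rotation matrix 0: [[-0.089  0.996  0.   ]
 [-0.996 -0.089  0.   ]
 [-0.     0.    -1.   ]].
```

```bash
sed -i '/placeholder/d' h.py
python3 -c "
from h import *
print(RD.as_matrix().round(2).tolist())
go((.45,-.2,.30),(.569,.279,.27))"
```

```text
[[0.09, 1.0, 0.0], [1.0, -0.09, 0.0], [0.0, 0.0, -1.0]]
at [ 0.2421 -0.6029  0.2388] F [-0.17 -0.13 -0.13] gap 0.0852 t 0.3
turn [-1.0e-03 -0.0e+00 -1.1e+00]
(0.45, -0.2, 0.3) -> [ 343.1 -296.5  -61. ]
(0.569, 0.279, 0.27) -> [ 632.  -696.6  -30.6]
```

servo_tool:
  motion:
    - [[50, -43, -20], [0, 0, -0.1], 0]
    - [[98, -85, -40], [0, 0, -0.2], 0]
    - [[146, -127, -61], [0, 0, -0.3], 0]
    - [[195, -169, -61], [0, 0, -0.45], 0]
    - [[245, -211, -61], [0, 0, -0.6], 0]
    - [[294, -253, -61], [0, 0, -0.75], 0]
    - [[343, -297, -61], [0, 0, -0.9], 0]
    - [[375, -341, -61], [0, 0, -1.0], 0]
    - [[407, -385, -61], [0, 0, -1.1], 0]
    - [[439, -429, -61], [0, 0, -1.1], 0]
    - [[471, -473, -61], [0, 0, -1.1], 0]
    - [[503, -517, -61], [0, 0, -1.1], 0]
    - [[535, -561, -61], [0, 0, -1.1], 0]
    - [[567, -605, -50], [0, 0, -1.1], 0]
    - [[599, -650, -40], [0, 0, -1.1], 0]
    - [[632, -697, -31], [0, 0, -1.1], 0]
    - [[632, -697, -31], [0, 0, -1.1], 0]
    - [[632, -697, -31], [0, 0, -1.1], 0]
  grip_force: 20

```text
t: 2.55
position: [0.5689, 0.2788, 0.2699]
orientation: [0.738, 0.675, -0.001, 0.0]
ft_force: [-0.7, -0.2, -0.5]
finger_gap: 0.0429
grasp_force: 0.0
```

Run:
```python
from h import *
from cell import eyes
import cv2
go((.569,.279,.172))
a=eyes.camera("top")["frame"][...,::-1];b=eyes.camera("scene")["frame"][...,::-1]
R=lambda i:cv2.resize(i,None,fx=5,fy=5,interpolation=cv2.INTER_CUBIC)
cv2.imwrite("pics/ab.png",np.hstack([R(a[140:240,120:200]),R(b[200:300,270:350])]))
```

```text
at [0.5689 0.2788 0.2699] F [-0.66 -0.25 -0.53] gap 0.0429 t 2.55
turn [-0.001  0.001  0.001]
(0.569, 0.279, 0.172) -> [ 0.3  0.1 97.9]
```

View pics/ab.png

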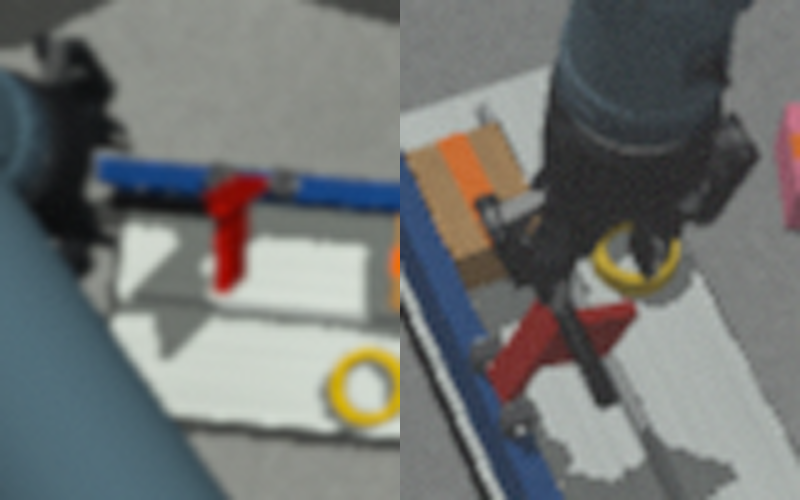

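The gripper hangs above the bar as expected once perspective is allowed for. In the scene half the fingers are at about (520,240) and (650,260) and the bar at (585,350). I'll descend and grip.

servo_tool:
  motion:
    - [[0, 0, 30], [0, 0, 0], 0]
    - [[0, 0, 60], [0, 0, 0], 0]
    - [[0, 0, 80], [0, 0, 0], 0]
    - [[0, 0, 98], [0, 0, 0], 0]
    - [[0, 0, 98], [0, 0, 0], 0]

```text
t: 3.28
position: [0.5683, 0.278, 0.1708]
orientation: [0.738, 0.675, -0.001, -0.0]
ft_force: [0.0, -0.3, -0.2]
finger_gap: 0.0427
grasp_force: 0.0
```

servo_tool:
  motion:
    - [[0, 0, 0], [0, 0, 0], -0.3]
    - [[0, 0, 0], [0, 0, 0], -0.5]
    - [[0, 0, 0], [0, 0, 0], -0.65]
    - [[0, 0, 0], [0, 0, 0], -1]
    - [[0, 0, 0], [0, 0, 0], -1]
    - [[0, 0, 0], [0, 0, 0], -1]
  grip_force: 20

```text
t: 4.03
position: [0.5692, 0.2795, 0.1731]
orientation: [0.738, 0.675, 0.001, 0.0]
ft_force: [-0.3, -0.8, 3.7]
finger_gap: 0.0109
grasp_force: 20.1
```

servo_tool:
  motion:
    - [[0, -9.4, 3.9], [0, 0, 0], -1]
    - [[0, -18.3, 8.9], [0, 0, 0], -1]
    - [[0, -25.2, 13.8], [0, 0, 0], -1]
    - [[0, -31.6, 19.4], [0, 0, 0], -1]
    - [[0, -37.4, 25.6], [0, 0, 0], -1]
    - [[0, -42.6, 32.4], [0, 0, 0], -1]
    - [[0, -47, 39.6], [0, 0, 0], -1]
    - [[0, -47, 39.6], [0, 0, 0], -1]

```text
t: 5.03
position: [0.5215, 0.2834, 0.1316]
orientation: [0.738, 0.675, -0.0, -0.001]
ft_force: [3.5, 2.1, -2.6]
finger_gap: 0.0109
grasp_force: 19.7
```

servo_tool:
  motion:
    - [[0, -3.7, 7.7], [0, 0, 0], -1]
    - [[0, -6.6, 15.7], [0, 0, 0], -1]
    - [[0, -8.7, 23.9], [0, 0, 0], -1]
    - [[0, -10, 32.3], [0, 0, 0], -1]
    - [[0, -10.4, 37], [0, 0, 0], -1]
    - [[0, -10.4, 37], [0, 0, 0], -1]

```text
t: 5.78
position: [0.5122, 0.2842, 0.0953]
orientation: [0.738, 0.675, 0.0, 0.0]
ft_force: [4.0, 1.6, 0.5]
finger_gap: 0.011
grasp_force: 20.1
```

servo_tool:
  motion:
    - [[0, 0.5, 2], [0, 0, 0], -1]
    - [[0, 0.5, 4], [0, 0, 0], -1]
    - [[0, 0.5, 4], [0, 0, 0], -1]

```text
t: 6.15
position: [0.5122, 0.2842, 0.092]
orientation: [0.738, 0.675, -0.0, 0.0]
ft_force: [2.4, 0.6, 4.0]
finger_gap: 0.0112
grasp_force: 20.5
```

servo_tool:
  motion:
    - [[0, 0, 2], [0, 0, 0], -1]
    - [[0, 0, 3], [0, 0, 0], -1]
    - [[0, 0, 3], [0, 0, 0], -1]

```text
t: 6.52
position: [0.5122, 0.2843, 0.0914]
orientation: [0.738, 0.675, -0.001, 0.001]
ft_force: [-1.7, -2.2, 17.1]
finger_gap: 0.0111
grasp_force: 21.6
```

servo_tool:
  motion:
    - [[0, 0, -2.5], [0, 0, 0], -1]
    - [[0, 0, -2.5], [0, 0, 0], -0.5]
    - [[0, 0, -2.5], [0, 0, 0], -0.2]
    - [[0, 0, -2.5], [0, 0, 0], 0]
    - [[0, 0, -2.5], [0, 0, 0], 0]
    - [[0, 0, -30], [0, 0, 0], 0]
    - [[0, 0, -70], [0, 0, 0], -1]
    - [[0, 0, -110], [0, 0, 0], -1]
    - [[0, 0, -110], [0, 0, 0], -1]

```text
t: 7.65
position: [0.5144, 0.2862, 0.2028]
orientation: [0.738, 0.675, 0.004, 0.001]
ft_force: [0.0, 0.2, 0.2]
finger_gap: -0.0002
grasp_force: 0.0
```

```bash
python3 -c "
from h import *
go((.530,.043,.2),(.530,.043,.055))"
```

```text
at [0.5144 0.2862 0.2028] F [0.01 0.22 0.16] gap -0.0002 t 7.65
turn [ 0.007 -0.004  0.   ]
(0.53, 0.043, 0.2) -> [-240.8   37.1    2. ]
(0.53, 0.043, 0.055) -> [-241.5   36.1  147. ]
```

servo_tool:
  motion:
    - [[-60, 9, 0], [0, 0, 0], -1]
    - [[-120, 18, 0], [0, 0, 0], -1]
    - [[-180, 28, 1], [0, 0, 0], -1]
    - [[-241, 37, 2], [0, 0, 0], -1]
    - [[-241, 37, 2], [0, 0, 0], -1]

```text
t: 8.28
position: [0.5271, 0.0323, 0.1948]
orientation: [0.742, 0.67, -0.003, 0.0]
ft_force: [0.3, 0.2, -0.0]
finger_gap: 0.0002
grasp_force: 0.0
```

Run:
```python
from h import *
from cell import eyes
import cv2
go((.530,.043,.055))
a=eyes.camera("top")["frame"][...,::-1];b=eyes.camera("scene")["frame"][...,::-1]
R=lambda i:cv2.resize(i,None,fx=5,fy=5,interpolation=cv2.INTER_CUBIC)
cv2.imwrite("pics/dn.png",np.hstack([R(a[140:250,130:210]),R(b[210:320,260:340])]))
```

```text
at [0.5271 0.0323 0.1948] F [ 0.26  0.2  -0.01] gap 0.0002 t 8.28
turn [-0.003  0.004 -0.013]
(0.53, 0.043, 0.055) -> [ 11.5   2.3 139.7]
```

View pics/dn.png

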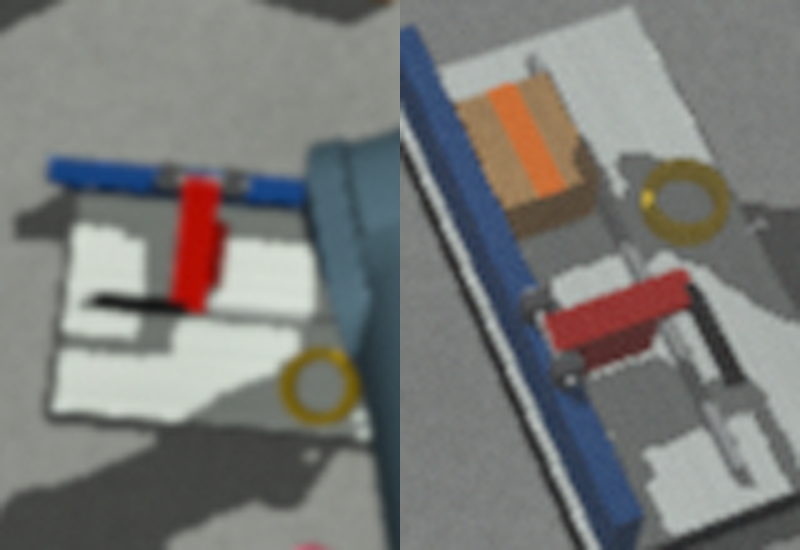

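The stop is down level across the channel (top half: arm at (195,245), bar from (90,300) to (175,300)). The carton is undisturbed at scene (535,150).

Run:
```python
from h import *
O=np.array([.543,.1865,0])
T=lambda x,y:(130-.5+(x+.5)/5,140-.5+(y+.5)/5)
for z in(.035,.055,.07):
    q=atz("top",*T(222,245),z);print(z,q.round(4),((q-O)@ux).round(4),((q-O)@uy).round(4))
go((.530,.043,.055))
```

```text
0.035 [0.5556 0.2481 0.035 ] 0.0071 0.0625
0.055 [0.5538 0.2427 0.055 ] 0.0058 0.0569
0.07 [0.5525 0.2387 0.07  ] 0.0048 0.0528
at [0.527  0.0397 0.1956] F [-0.15  0.57 -0.07] gap 0.0003 t 8.38
turn [-0.002 -0.    -0.003]
(0.53, 0.043, 0.055) -> [  3.5   3.  140.6]
```

servo_tool:
  motion:
    - [[11.5, 2, 50], [0, 0, 0], -1]
    - [[11.5, 2, 90], [0, 0, 0], -1]
    - [[11.5, 2, 120], [0, 0, 0], -1]
    - [[11.5, 2, 139], [0, 0, 0], -1]
    - [[11.5, 2, 139], [0, 0, 0], -1]
    - [[11.5, 2, 139], [0, 0, 0], -1]

```text
t: 9.12
position: [0.5318, 0.053, 0.0588]
orientation: [0.738, 0.675, 0.001, 0.001]
ft_force: [0.3, 0.8, 1.2]
finger_gap: -0.0
grasp_force: 0.0
```

```bash
python3 -c "
from h import *
go((.532,.062,.055))"
```

```text
at [0.5318 0.053  0.0588] F [0.28 0.82 1.16] gap -0.0 t 9.12
turn [ 0.002 -0.001  0.001]
(0.532, 0.062, 0.055) -> [ 9.  -0.6  3.8]
```

servo_tool:
  motion:
    - [[5, 0, 0], [0, 0, 0], -1]
    - [[10, 0, 0], [0, 0, 0], -1]
    - [[15, 0, 0], [0, 0, 0], -1]
    - [[20, 0, 0], [0, 0, 0], -1]
    - [[25, 0, 0], [0, 0, 0], -1]
    - [[30, 0, 0], [0, 0, 0], -1]
    - [[35, 0, 0], [0, 0, 0], -1]
    - [[40, 0, 0], [0, 0, 0], -1]

```text
t: 10.12
position: [0.5343, 0.0922, 0.0577]
orientation: [0.738, 0.675, -0.0, 0.0]
ft_force: [-1.1, -2.7, 2.7]
finger_gap: 0.0004
grasp_force: 1.6
```

servo_tool:
  motion:
    - [[5, 0, 0], [0, 0, 0], -1]
    - [[10, 0, 0], [0, 0, 0], -1]
    - [[15, 0, 0], [0, 0, 0], -1]
    - [[20, 0, 0], [0, 0, 0], -1]
    - [[25, 0, 0], [0, 0, 0], -1]
    - [[30, 0, 0], [0, 0, 0], -1]
    - [[35, 0, 0], [0, 0, 0], -1]
    - [[38, 0, 0], [0, 0, 0], -1]

```text
t: 11.12
position: [0.5376, 0.1304, 0.0577]
orientation: [0.738, 0.675, 0.0, -0.0]
ft_force: [0.1, -2.9, 2.4]
finger_gap: -0.0001
grasp_force: 1.6
```

servo_tool:
  motion:
    - [[3, 0, 0], [0, 0, 0], -1]
    - [[6, 0, 0], [0, 0, 0], -1]
    - [[9, 0, 0], [0, 0, 0], -1]
    - [[11, 0, 0], [0, 0, 0], -1]
    - [[13, 0, 0], [0, 0, 0], -1]
    - [[14, 0, 0], [0, 0, 0], -1]

```text
t: 11.88
position: [0.5388, 0.144, 0.0576]
orientation: [0.738, 0.675, 0.0, -0.0]
ft_force: [0.5, -3.5, 2.0]
finger_gap: 0.0
grasp_force: 1.4
```

servo_tool:
  motion:
    - [[1, 0, 0], [0, 0, 0], -1]
    - [[2, 0, 0], [0, 0, 0], -1]

```text
t: 12.12
position: [0.539, 0.1458, 0.0576]
orientation: [0.738, 0.675, -0.0, -0.0]
ft_force: [-0.5, -3.3, 1.5]
finger_gap: -0.0003
grasp_force: 1.3
```

servo_tool:
  motion:
    - [[1, 0, 0], [0, 0, 0], -1]
    - [[2, 0, 0], [0, 0, 0], -1]

```text
t: 12.38
position: [0.5393, 0.1479, 0.0577]
orientation: [0.738, 0.675, 0.0, -0.0]
ft_force: [0.3, -2.6, 1.3]
finger_gap: -0.0003
grasp_force: 1.2
```

servo_tool:
  motion:
    - [[1, 0, 0], [0, 0, 0], -1]
    - [[2, 0, 0], [0, 0, 0], -1]

```text
t: 12.62
position: [0.5394, 0.1499, 0.0577]
orientation: [0.738, 0.675, 0.0, -0.0]
ft_force: [-0.6, -1.8, 1.4]
finger_gap: 0.0001
grasp_force: 1.2
```

servo_tool:
  motion:
    - [[1, 0, 0], [0, 0, 0], -1]
    - [[2, 0, 0], [0, 0, 0], -1]

```text
t: 12.88
position: [0.5396, 0.1518, 0.0576]
orientation: [0.738, 0.675, 0.0, -0.0]
ft_force: [-1.1, -2.9, 0.3]
finger_gap: -0.0005
grasp_force: 1.1
```

servo_tool:
  motion:
    - [[1, 0, 0], [0, 0, 0], -1]
    - [[2, 0, 0], [0, 0, 0], -1]

```text
t: 13.12
position: [0.5397, 0.1532, 0.0577]
orientation: [0.738, 0.675, -0.001, 0.0]
ft_force: [-0.4, -4.7, 2.6]
finger_gap: 0.0002
grasp_force: 2.1
```

servo_tool:
  motion:
    - [[1, 0, 0], [0, 0, 0], -1]
    - [[1.5, 0, 0], [0, 0, 0], -1]

```text
t: 13.38
position: [0.5397, 0.1532, 0.0577]
orientation: [0.738, 0.675, -0.002, 0.001]
ft_force: [-2.4, -5.9, 4.3]
finger_gap: 0.0001
grasp_force: 3.1
```

servo_tool:
  motion:
    - [[-2, 0, 0], [0, 0, 0], -1]
    - [[-6, 0, 0], [0, 0, 0], -1]
    - [[-16, 0, 0], [0, 0, 0], -1]
    - [[-25, 0, 0], [0, 0, 0], -1]
    - [[-25, 0, -30], [0, 0, 0], -1]
    - [[-25, 0, -80], [0, 0, 0], -1]
    - [[-25, 0, -120], [0, 0, 0], -0.1]
    - [[-25, 0, -140], [0, 0, 0], -0.1]
    - [[-25, 0, -140], [0, 0, 0], -0.1]

```text
t: 14.5
position: [0.5386, 0.1302, 0.1988]
orientation: [0.738, 0.675, 0.001, 0.001]
ft_force: [1.0, -0.1, -1.0]
finger_gap: 0.038
grasp_force: 0.0
```

```bash
python3 -c "
from h import *
go((.5125,.2843,.195),(.5125,.2843,.092))"
```

```text
at [0.5386 0.1302 0.1988] F [ 1.   -0.08 -0.96] gap 0.038 t 14.5
turn [ 0.003 -0.001 -0.   ]
(0.5125, 0.2843, 0.195) -> [151.1 -39.8   3.8]
(0.5125, 0.2843, 0.092) -> [151.1 -40.1 106.8]
```

servo_tool:
  motion:
    - [[50, -13, 0], [0, 0, 0], -0.1]
    - [[100, -26, 1], [0, 0, 0], -0.1]
    - [[140, -37, 3], [0, 0, 0], -0.1]
    - [[151, -40, 4], [0, 0, 0], -0.1]
    - [[151, -40, 20], [0, 0, 0], -0.1]
    - [[151, -40, 50], [0, 0, 0], -0.1]
    - [[151, -40, 80], [0, 0, 0], -0.1]
    - [[151, -40, 100], [0, 0, 0], -0.1]
    - [[151, -40, 107], [0, 0, 0], -0.1]
    - [[151, -40, 107], [0, 0, 0], -0.1]

```text
t: 15.75
position: [0.5114, 0.2836, 0.0903]
orientation: [0.738, 0.675, -0.0, -0.0]
ft_force: [-0.6, 0.1, -0.7]
finger_gap: 0.0388
grasp_force: 0.0
```

servo_tool:
  motion:
    - [[0, 0, 0], [0, 0, 0], -0.4]
    - [[0, 0, 0], [0, 0, 0], -0.6]
    - [[0, 0, 0], [0, 0, 0], -0.7]
    - [[0, 0, 0], [0, 0, 0], -1]
    - [[0, 0, 0], [0, 0, 0], -1]
  grip_force: 20

```text
t: 16.38
position: [0.5122, 0.2846, 0.0914]
orientation: [0.738, 0.675, 0.001, 0.0]
ft_force: [1.4, 0.3, 1.5]
finger_gap: 0.0115
grasp_force: 20.5
```

servo_tool:
  motion:
    - [[0, 0.4, -8.5], [0, 0, 0], -1]
    - [[0, 1.7, -16.9], [0, 0, 0], -1]
    - [[0, 3.8, -25.1], [0, 0, 0], -1]
    - [[0, 6.7, -33.1], [0, 0, 0], -1]
    - [[0, 10.4, -40.8], [0, 0, 0], -1]
    - [[0, 14.8, -48], [0, 0, 0], -1]
    - [[0, 20, -54.8], [0, 0, 0], -1]
    - [[0, 25.8, -61], [0, 0, 0], -1]
    - [[0, 25.8, -61], [0, 0, 0], -1]

```text
t: 17.5
position: [0.5343, 0.2826, 0.1527]
orientation: [0.737, 0.675, -0.003, -0.001]
ft_force: [-6.7, 0.2, 4.2]
finger_gap: 0.011
grasp_force: 19.9
```

servo_tool:
  motion:
    - [[0, 6.4, -5.6], [0, 0, 0], -1]
    - [[0, 13.3, -10.5], [0, 0, 0], -1]
    - [[0, 20.6, -14.8], [0, 0, 0], -1]
    - [[0, 28.4, -18.2], [0, 0, 0], -1]
    - [[0, 36.5, -20.9], [0, 0, 0], -1]
    - [[0, 44.8, -22.8], [0, 0, 0], -1]
    - [[0, 48, -23.3], [0, 0, 0], -1]
    - [[0, 48, -23.3], [0, 0, 0], -1]

```text
t: 18.5
position: [0.5854, 0.2782, 0.178]
orientation: [0.738, 0.675, 0.001, 0.0]
ft_force: [-3.7, 1.1, 6.3]
finger_gap: 0.0113
grasp_force: 20.9
```

servo_tool:
  motion:
    - [[0, 0, 0], [0, 0, 0], -0.6]
    - [[0, 0, 0], [0, 0, 0], -0.4]
    - [[0, 0, 0], [0, 0, 0], -0.2]
    - [[0, 0, 0], [0, 0, 0], -0.1]
    - [[0, 0, -10], [0, 0, 0], -0.1]
    - [[0, 0, -30], [0, 0, 0], -0.1]
    - [[0, 0, -60], [0, 0, 0], -0.1]
    - [[0, 0, -100], [0, 0, 0], -0.5]
    - [[-62, 0, -100], [0, 0, 0], -1]
    - [[-124, 0, -100], [0, 0, 0], -1]
    - [[-186, 0, -100], [0, 0, 0], -1]
    - [[-248, 0, -100], [0, 0, 0], -1]
    - [[-248, 0, -100], [0, 0, 0], -1]

```text
t: 20.12
position: [0.5634, 0.022, 0.2764]
orientation: [0.742, 0.67, -0.001, 0.002]
ft_force: [0.1, 0.5, 0.7]
finger_gap: 0.0002
grasp_force: 0.0
```

Run:
```python
from h import *
from cell import eyes
import cv2
go((.534,-.3145,.16),(.5215,-.154,.16),(.5297,-.262,.16))
a=eyes.camera("top")["frame"][...,::-1];b=eyes.camera("scene")["frame"][...,::-1]
R=lambda i:cv2.resize(i,None,fx=4,fy=4,interpolation=cv2.INTER_CUBIC)
cv2.imwrite("pics/up.png",np.hstack([R(a[140:270,130:230]),R(b[200:330,250:350])]))
```

```text
at [0.5634 0.022  0.2764] F [0.07 0.47 0.75] gap 0.0002 t 20.12
turn [ 0.002  0.005 -0.013]
(0.534, -0.3145, 0.16) -> [-337.2    4.8  117.9]
(0.5215, -0.154, 0.16) -> [-178.8  -24.   117.2]
(0.5297, -0.262, 0.16) -> [-285.4   -4.8  117.7]
```

View pics/up.png

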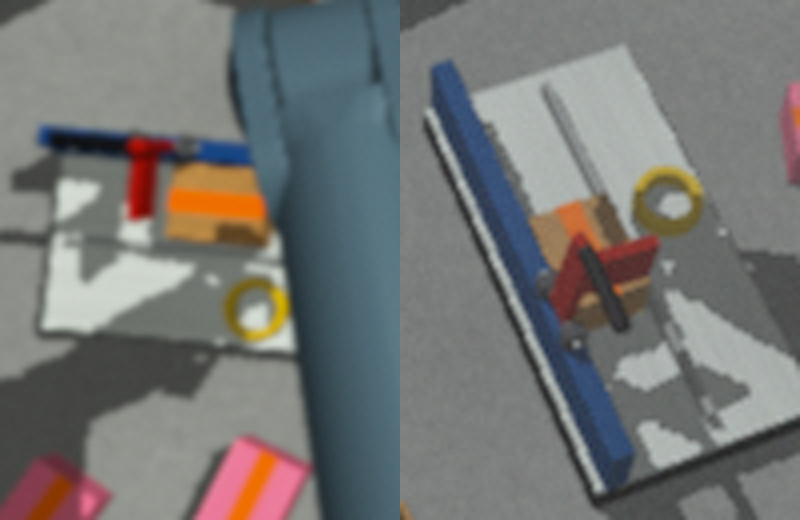

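The stop is up (scene (605,270)) and the carton sits at the gauged place beside the foot (top (218,205)). Now to the green key.

servo_tool:
  motion:
    - [[-60, 0, 0], [0, 0, 0], -1]
    - [[-120, 0, 20], [0, 0, 0], -1]
    - [[-180, 0, 50], [0, 0, 0], -1]
    - [[-240, 0, 80], [0, 0, 0], -1]
    - [[-300, 2, 105], [0, 0, 0], -1]
    - [[-335, 2, 117], [0, 0, 0], -1]
    - [[-346, 2, 117], [0, 0, 0], -1]
    - [[-346, 2, 117], [0, 0, 0], -1]
    - [[-346, 2, 117], [0, 0, 0], -1]

```text
t: 21.35
position: [0.5364, -0.3105, 0.1593]
orientation: [0.736, 0.677, 0.001, 0.001]
ft_force: [-0.3, 0.4, -0.4]
finger_gap: 0.0002
grasp_force: 0.0
```

Run:
```python
from h import *
from cell import eyes
import cv2
go((.534,-.3135,.11))
b=eyes.camera("scene")["frame"][...,::-1]
cv2.imwrite("pics/k.png",cv2.resize(b[90:220,180:310],None,fx=4.5,fy=4.5,interpolation=cv2.INTER_CUBIC))
for p in((.5337,-.3135,.085),(.5215,-.154,.085)):print(proj("scene",p))
```

```text
at [ 0.5364 -0.3105  0.1593] F [-0.26  0.43 -0.38] gap 0.0002 t 21.35
turn [ 0.003 -0.001  0.005]
(0.534, -0.3135, 0.11) -> [-3.2 -2.3 49.3]
[228.57405262 141.47134538]
[251.20827994 171.991385  ]
```

View pics/k.png

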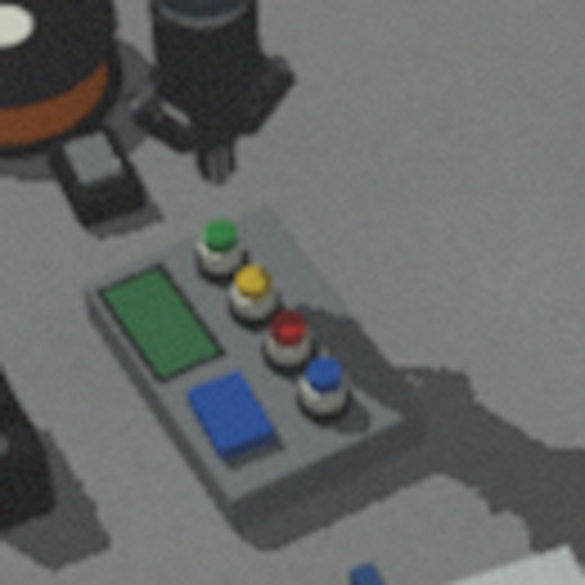

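The shut fingertips are at (215,170), above the green cap (221,235). Cap pixels match the predicted positions within about 1 px. I'll feel down.

servo_tool:
  motion:
    - [[-2, -2, 20], [0, 0, 0], -1]
    - [[-3, -2, 40], [0, 0, 0], -1]
    - [[-3, -2, 49], [0, 0, 0], -1]
    - [[-3, -2, 49], [0, 0, 0], -1]

```text
t: 21.9
position: [0.5305, -0.3163, 0.107]
orientation: [0.738, 0.675, -0.0, -0.002]
ft_force: [-0.0, 0.3, 0.6]
finger_gap: -0.0001
grasp_force: 0.0
```

servo_tool:
  motion:
    - [[0, 0, 2], [0, 0, 0], -1]
    - [[0, 0, 4], [0, 0, 0], -1]
    - [[0, 0, 6], [0, 0, 0], -1]
    - [[0, 0, 8], [0, 0, 0], -1]
    - [[0, 0, 8], [0, 0, 0], -1]

```text
t: 22.52
position: [0.5316, -0.3169, 0.1008]
orientation: [0.738, 0.675, -0.0, -0.0]
ft_force: [0.2, 0.0, 0.4]
finger_gap: -0.0
grasp_force: 0.0
```

servo_tool:
  motion:
    - [[3, 2, 1], [0, 0, 0], -1]
    - [[3, 2, 3], [0, 0, 0], -1]
    - [[3, 2, 4], [0, 0, 0], -1]

```text
t: 22.9
position: [0.534, -0.3139, 0.0968]
orientation: [0.738, 0.675, -0.0, -0.0]
ft_force: [0.1, -0.0, 1.1]
finger_gap: 0.0
grasp_force: 0.0
```

servo_tool:
  motion:
    - [[0, 0, 2], [0, 0, 0], -1]
    - [[0, 0, 4], [0, 0, 0], -1]
    - [[0, 0, 4], [0, 0, 0], -1]

```text
t: 23.28
position: [0.5341, -0.3142, 0.0933]
orientation: [0.738, 0.675, -0.0, 0.0]
ft_force: [-1.5, 0.6, 2.3]
finger_gap: -0.0001
grasp_force: 1.6
```

servo_tool:
  motion:
    - [[0, 0, 2], [0, 0, 0], -1]
    - [[0, 0, 4], [0, 0, 0], -1]
    - [[0, 0, 4], [0, 0, 0], -1]

```text
t: 23.65
position: [0.5342, -0.3143, 0.0895]
orientation: [0.738, 0.675, -0.0, 0.0]
ft_force: [-1.6, 1.9, 5.8]
finger_gap: -0.0002
grasp_force: 3.0
```

servo_tool:
  motion:
    - [[0, 0, 2], [0, 0, 0], -1]
    - [[0, 0, 3], [0, 0, 0], -1]
    - [[0, 0, 3], [0, 0, 0], -1]

```text
t: 24.02
position: [0.5342, -0.3143, 0.0869]
orientation: [0.738, 0.675, -0.0, 0.0]
ft_force: [-2.8, 0.6, 7.7]
finger_gap: -0.0001
grasp_force: 3.8
```

servo_tool:
  motion:
    - [[0, 0, 1], [0, 0, 0], -1]
    - [[0, 0, 2], [0, 0, 0], -1]
    - [[0, 0, 2], [0, 0, 0], -1]

```text
t: 24.4
position: [0.5343, -0.3143, 0.0866]
orientation: [0.738, 0.675, -0.0, 0.0]
ft_force: [-4.8, 2.6, 15.9]
finger_gap: -0.0003
grasp_force: 7.6
```

servo_tool:
  motion:
    - [[0, 0, 1], [0, 0, 0], -1]
    - [[0, 0, 1], [0, 0, 0], -1]

```text
t: 24.65
position: [0.5344, -0.3143, 0.0866]
orientation: [0.738, 0.675, -0.001, 0.0]
ft_force: [-7.2, 3.3, 18.7]
finger_gap: 0.0001
grasp_force: 9.6
```

servo_tool:
  motion:
    - [[0, 0, -5], [0, 0, 0], -1]
    - [[0, 0, -12], [0, 0, 0], -1]
    - [[0, 0, -35], [0, 0, 0], -1]
    - [[0, 0, -65], [0, 0, 0], -1]
    - [[30, -5, -65], [0, 0, 0], -1]
    - [[75, -13, -65], [0, 0, 0], -1]
    - [[120, -20, -65], [0, 0, 0], -1]
    - [[150, -26, -65], [0, 0, 0], -1]
    - [[158, -27, -60], [0, 0, 0], -1]
    - [[158, -27, -40], [0, 0, 0], -1]
    - [[158, -27, -26], [0, 0, 0], -1]
    - [[158, -27, -26], [0, 0, 0], -1]
    - [[158, -27, -26], [0, 0, 0], -1]

```text
t: 26.28
position: [0.5215, -0.1551, 0.1091]
orientation: [0.738, 0.675, 0.0, 0.0]
ft_force: [-0.2, -0.5, 0.3]
finger_gap: 0.0
grasp_force: 0.0
```

servo_tool:
  motion:
    - [[1, 0, 2], [0, 0, 0], -1]
    - [[1, 0, 4], [0, 0, 0], -1]
    - [[1, 0, 6], [0, 0, 0], -1]
    - [[1, 0, 8], [0, 0, 0], -1]
    - [[1, 0, 10], [0, 0, 0], -1]
    - [[1, 0, 10], [0, 0, 0], -1]

```text
t: 27.02
position: [0.521, -0.1533, 0.0987]
orientation: [0.738, 0.675, -0.0, -0.0]
ft_force: [-0.8, -0.3, -1.0]
finger_gap: 0.0001
grasp_force: 0.0
```

servo_tool:
  motion:
    - [[0, 0, 2], [0, 0, 0], -1]
    - [[0, 0, 4], [0, 0, 0], -1]
    - [[0, 0, 4], [0, 0, 0], -1]

```text
t: 27.4
position: [0.521, -0.1533, 0.0947]
orientation: [0.738, 0.675, -0.0, -0.0]
ft_force: [0.3, -0.8, 0.1]
finger_gap: -0.0002
grasp_force: 0.0
```

servo_tool:
  motion:
    - [[0, 0, 2], [0, 0, 0], -1]
    - [[0, 0, 3], [0, 0, 0], -1]
    - [[0, 0, 3], [0, 0, 0], -1]

```text
t: 27.78
position: [0.5214, -0.1534, 0.0923]
orientation: [0.738, 0.675, 0.0, 0.0]
ft_force: [-1.3, 0.9, 3.2]
finger_gap: 0.0003
grasp_force: 1.8
```

servo_tool:
  motion:
    - [[0, 0, 2], [0, 0, 0], -1]
    - [[0, 0, 4], [0, 0, 0], -1]
    - [[0, 0, 6], [0, 0, 0], -1]
    - [[0, 0, 6], [0, 0, 0], -1]

```text
t: 28.28
position: [0.5215, -0.1534, 0.0865]
orientation: [0.738, 0.675, -0.0, 0.0]
ft_force: [-2.7, -0.6, 7.6]
finger_gap: 0.0001
grasp_force: 3.8
```

servo_tool:
  motion:
    - [[0, 0, 1], [0, 0, 0], -1]
    - [[0, 0, 2], [0, 0, 0], -1]
    - [[0, 0, 2], [0, 0, 0], -1]

```text
t: 28.65
position: [0.5216, -0.1534, 0.0862]
orientation: [0.738, 0.675, -0.001, 0.0]
ft_force: [-5.7, 0.1, 17.0]
finger_gap: -0.0001
grasp_force: 8.1
```

servo_tool:
  motion:
    - [[0, 0, -5], [0, 0, 0], -1]
    - [[0, 0, -12], [0, 0, 0], -1]
    - [[0, 0, -35], [0, 0, 0], -1]
    - [[0, 0, -65], [0, 0, 0], -1]
    - [[-20, 3, -65], [0, 0, 0], -1]
    - [[-60, 10, -65], [0, 0, 0], -1]
    - [[-95, 15, -65], [0, 0, 0], -1]
    - [[-107.5, 18, -65], [0, 0, 0], -1]
    - [[-107.5, 18, -50], [0, 0, 0], -1]
    - [[-107.5, 18, -35], [0, 0, 0], -1]
    - [[-107.5, 18, -26], [0, 0, 0], -1]
    - [[-107.5, 18, -26], [0, 0, 0], -1]

```text
t: 30.15
position: [0.5288, -0.2602, 0.1085]
orientation: [0.737, 0.676, -0.0, -0.002]
ft_force: [-0.3, 0.3, -0.3]
finger_gap: -0.0002
grasp_force: 0.0
```

servo_tool:
  motion:
    - [[0, 0, 2], [0, 0, 0], -1]
    - [[0, 0, 4], [0, 0, 0], -1]
    - [[0, 0, 6], [0, 0, 0], -1]
    - [[0, 0, 8], [0, 0, 0], -1]
    - [[0, 0, 10], [0, 0, 0], -1]
    - [[0, 0, 10], [0, 0, 0], -1]

```text
t: 30.9
position: [0.5294, -0.262, 0.0997]
orientation: [0.738, 0.675, -0.0, -0.0]
ft_force: [0.8, -0.2, 0.6]
finger_gap: 0.0002
grasp_force: 0.0
```

servo_tool:
  motion:
    - [[0, 0, 2], [0, 0, 0], -1]
    - [[0, 0, 4], [0, 0, 0], -1]
    - [[0, 0, 4], [0, 0, 0], -1]

```text
t: 31.28
position: [0.5294, -0.262, 0.0957]
orientation: [0.738, 0.675, -0.0, -0.0]
ft_force: [-0.2, -0.3, 0.5]
finger_gap: 0.0003
grasp_force: 0.0
```

servo_tool:
  motion:
    - [[0, 0, 2], [0, 0, 0], -1]
    - [[0, 0, 4], [0, 0, 0], -1]
    - [[0, 0, 4], [0, 0, 0], -1]

```text
t: 31.65
position: [0.5297, -0.2621, 0.0922]
orientation: [0.738, 0.675, -0.0, 0.0]
ft_force: [-0.2, 0.4, 2.1]
finger_gap: -0.0001
grasp_force: 1.2
```

servo_tool:
  motion:
    - [[0, 0, 2], [0, 0, 0], -1]
    - [[0, 0, 3], [0, 0, 0], -1]
    - [[0, 0, 3], [0, 0, 0], -1]

```text
t: 32.02
position: [0.5298, -0.2621, 0.0893]
orientation: [0.738, 0.675, 0.0, 0.0]
ft_force: [-1.6, -0.1, 4.0]
finger_gap: 0.0
grasp_force: 2.3
```

servo_tool:
  motion:
    - [[0, 0, 2], [0, 0, 0], -1]
    - [[0, 0, 3], [0, 0, 0], -1]
    - [[0, 0, 3], [0, 0, 0], -1]

```text
t: 32.4
position: [0.5298, -0.2621, 0.0866]
orientation: [0.738, 0.675, -0.0, 0.0]
ft_force: [-1.8, 0.9, 7.4]
finger_gap: 0.0
grasp_force: 3.2
```

servo_tool:
  motion:
    - [[0, 0, 1], [0, 0, 0], -1]
    - [[0, 0, 2], [0, 0, 0], -1]
    - [[0, 0, 2], [0, 0, 0], -1]

```text
t: 32.78
position: [0.5298, -0.2621, 0.0848]
orientation: [0.738, 0.675, -0.0, 0.0]
ft_force: [-2.6, 0.7, 7.7]
finger_gap: 0.0001
grasp_force: 3.8
```

servo_tool:
  motion:
    - [[0, 0, 1], [0, 0, 0], -1]
    - [[0, 0, 1.5], [0, 0, 0], -1]
    - [[0, 0, 1.5], [0, 0, 0], -1]

```text
t: 33.15
position: [0.5299, -0.2621, 0.0845]
orientation: [0.738, 0.675, -0.0, 0.0]
ft_force: [-4.0, 2.2, 12.4]
finger_gap: -0.0003
grasp_force: 6.5
```

servo_tool:
  motion:
    - [[0, 0, 0.8], [0, 0, 0], -1]
    - [[0, 0, 0.8], [0, 0, 0], -1]

```text
t: 33.4
position: [0.53, -0.2622, 0.0844]
orientation: [0.738, 0.675, -0.001, 0.0]
ft_force: [-5.8, 2.4, 16.8]
finger_gap: 0.0001
grasp_force: 8.3
```

servo_tool:
  motion:
    - [[0, 0, -5], [0, 0, 0], -1]
    - [[0, 0, -12], [0, 0, 0], -1]
    - [[0, 0, -35], [0, 0, 0], -1]
    - [[0, 0, -75], [0, 0, 0], -1]
    - [[0, 0, -120], [0, 0, 0], -1]
    - [[0, -40, -140], [0, 0, 0], -1]
    - [[0, -80, -140], [0, 0, 0], -1]
    - [[0, -80, -140], [0, 0, 0], -1]

```text
t: 34.4
position: [0.4463, -0.2553, 0.2206]
orientation: [0.739, 0.674, -0.001, -0.001]
ft_force: [0.1, 0.1, -0.6]
finger_gap: 0.0
grasp_force: 0.0
```

Run:
```python
from cell import eyes
import cv2
b=eyes.camera("scene")["frame"][...,::-1]
cv2.imwrite("pics/fin.png",cv2.resize(b[110:330,190:370],None,fx=2.7,fy=2.7,interpolation=cv2.INTER_CUBIC))
```

```text
(no output)
```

View pics/fin.png

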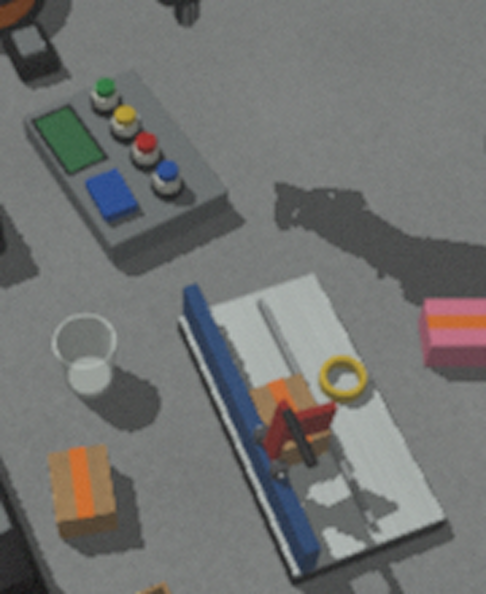

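The final view shows all caps released (105,88 to 167,172), the stop up at (300,430), the carton at (290,410), and nothing else disturbed.

```bash
python3 -c "
from cell import hand_in
print(hand_in())"
```

```text
the job is handed in; nothing more can be done
None
```

The job is handed in: the carton was slid up to the lowered stop, the stop swung back up, and green, blue and yellow were each pressed to their end in that order (highest force read about 20 N) and released, in about 34 s; the judge's verdict was not shown.

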